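# Shut the two vial drawers of the sample chest

### The arm

A 6-joint arm with a two-finger parallel gripper is mounted at the origin on a cart in front of the work surface, level with it; the furniture and walls round the work are solid. World frame = base frame: x ahead of the robot, y to its left, z up, the work surface at z = 0. Lengths are in m, angles in rad, forces in N, time in s.
With the tool pointing down it reaches from about 0.35 to 0.975 m from the base axis. Payload 4.9 kg.
Tool frame: the origin (TCP) lies midway between the tips of the shut fingers; the grasp point (between the pads) lies 19 mm behind it; z points along the fingers, y is the line along which they close (so a half turn about z gives the same grasp; the last joint's range is limited). The gripper opens to 85 mm and grips with 20 to 120 N. Pads are 22 mm wide; open, the fingers measure 114 mm over their backs; the gripper's body (76 mm by 85 mm) begins 54 mm behind the grasp point. The pads swing forward as they close: fully open they stand 13 mm farther back than shut.
Start: joints at [-1.247, 0.053, 1.613, -0, 1.476, -0.119], TCP at [0.268, -0.565, 0.231] pointing down, gripper open.
Joint ranges: [-3.01, 3.01], [-1.01, 2.22], [0.06, 2.58], [-1.02, 4.17], [0.09, 2.62], [-3.14, 3.14]. Speed limits (rad/s): [2.57, 2.57, 3.14, 3.14, 3.14, 3.14].

### API

Orientations are given as a rotation vector (axis times angle).
In Python, from station import ctrl gives the robot as it stands.
- The arm moves only by the tool carry_out, never from a script. Its argument "moves" is a list of rows, each an object of numbers: "x", "y", "z": the shift along the tool's x, y, z in units of 25 mm (1.0 is 25 mm); "turn": the turn about the tool's z in rad. In form: [{"x": .., "y": .., "z": .., "turn": ..}, ...]. A call has exactly 8 rows; each row shifts and turns the commanded pose from where the row before left it, along the tool's axes as they then stand; what a row does not reach is not made up. A row lasts 1/10 s, in which the tool goes at most 50 mm and 8.59 degrees, less where a joint would pass 70% of its speed; a pose out of reach is approached as far as the arm can. A call is refused whole if a number of a shift passes 1 or a number of a turn 0.15, either way. A call with a gripper value outside its range is refused whole. "grip" is the finger opening in mm, from 0 to 85.4, set as the call begins (left out, the last holds). The fingers move at their own pace and stop on an object; "newtons" is the grip in N (left out, the last holds). Time passes only in rows, so rows that do not move let the fingers close, or fill a call up. It gives the time, the measured TCP pose, the force, the opening and the grip force at its end, in the units of the state.
- ctrl.get_obs(): the state, without advancing time (a new reading comes with each control period).
- ctrl.get_image(name): name is "scene" or "side" or "wrist"; returns the picture (480x640x3 uint8, red, green, blue); there is no depth.
- ctrl.calibration(name): a dict with "fx", "fy", "cx", "cy" (pixels), "k1" (the pictures are not rectified: a ray, as slopes to the right and down, at radius r is drawn at 1 + k1 r^2 times it, then the intrinsics apply), "R" (3x3) and "t" (3): a world point X has camera coordinates R X + t; the wrist camera has in their place "T_tool_cam" (4x4, takes a point from camera to tool coordinates, whose origin is the TCP and whose axes are the flange's). Camera axes: x right, y down, z forward; pixel columns grow to the right and rows downward; lengths in m; the calibration is good to about 2 mm. A picture is of the moment at which its call begins: read the wrist's pose just before it. calibration takes no time and is no camera call.
- ctrl.finish_job(): hands the job in; it is judged then, once.
Trained networks look in the newest picture that a camera, given by its name, has taken for a name from the list of things; names that differ only in an ending like _2 or _b are one class to them, and where a whole thing is asked for, a point or a joint stands for the part that bears it (a point fixed in the world has none). Each returns a list of dicts, best first, with "confidence" (0 to 1); they miss things now and then, are a little off and sometimes report something else, mostly with a low value. They report only what shows in the picture. A call takes as long as a camera call. They do not tell look-alikes from the thing itself.
- ctrl.look_for(camera, query): "rect" ([left, top, width, height] in pixels, round what is visible of it).
- ctrl.mark_of(camera, query): "pixel" ([column, row] in pixels: a listed point, or the origin of a listed thing).
The state is a dict: "t": time; "q": joint angles; "dq": joint speeds; "effort": joint torques, N m; "tool_pos": TCP position; "tool_rot": TCP orientation; "contact_force": force on the tool from outside, world axes, zero at the start; "wrist_torque": the same for the moment, N m; "opening": finger opening in m; "grip_force": force on a finger pad.
Only numpy, scipy, OpenCV 4.12 (cv2) and the standard library are available. Lean on these libraries where they do the work, as an engineer would, in place of code of your own. Each camera call takes 0.05 s, during which the arm holds its last target. There are 200 camera calls.

### The job

All three drawers of the small wooden chest stand open. With the fingertips, push fully home the two drawers that hold a slim vial, slowly (about 5 cm a second) and gently, so that neither vial falls over; leave the drawer with the squat dark tin drawn out as it is, for it is still in use. Do not pick anything up, and do not disturb the tin or the dropper bottle and the beaker beside the chest.

Things in the scene. Friction and masses are not known exactly. Their poses are not given: they have to be found in the camera images.
- chest: Low wooden chest, three drawers side by side, fixed to the worktop: 120 mm deep (its x), 218 wide (its y), 100 high. Origin: centre of its underside. Its x axis points from the drawer fronts to its back: the way drawers shut; y to the left seen from the front. The carcass's front edge is at x = -60 mm; the drawers are 68 mm apart, left at y = +68, middle 0, right -68.
- drawer_left (a joint): How far the left drawer (seen from the robot) is pulled out, m: 0 = fully home against its stop, 0.085 at most. It starts 0.045 to 0.070 out. It slides on plain runners with about 2 N of friction plus 4 N per m/s, and stays where it is left; it has no spring or latch. Inside 55 mm wide, floor 16 mm above the worktop, side walls up to 50 mm.
- left_front (a point): Outer face of the left drawer's front, mid-width, 65 mm above the worktop; moves with the drawer, axes as the chest's. The front is a flat board 65 mm wide, 12 mm thick, from 11 to 94 mm above the worktop. A brass pull knob, 13 mm across, stands 15 mm out of it, centred 30 mm above the worktop (top at 37 mm).
- drawer_middle (a joint): How far the middle drawer (seen from the robot) is pulled out, m: 0 = fully home against its stop, 0.085 at most. It starts 0.045 to 0.070 out. It slides on plain runners with about 2 N of friction plus 4 N per m/s, and stays where it is left; it has no spring or latch. Inside 55 mm wide, floor 16 mm above the worktop, side walls up to 50 mm.
- middle_front (a point): Outer face of the middle drawer's front, mid-width, 65 mm above the worktop; moves with the drawer, axes as the chest's. The front is a flat board 65 mm wide, 12 mm thick, from 11 to 94 mm above the worktop. A brass pull knob, 13 mm across, stands 15 mm out of it, centred 30 mm above the worktop (top at 37 mm).
- drawer_right (a joint): How far the right drawer (seen from the robot) is pulled out, m: 0 = fully home against its stop, 0.085 at most. It starts 0.045 to 0.070 out. It slides on plain runners with about 2 N of friction plus 4 N per m/s, and stays where it is left; it has no spring or latch. Inside 55 mm wide, floor 16 mm above the worktop, side walls up to 50 mm.
- right_front (a point): Outer face of the right drawer's front, mid-width, 65 mm above the worktop; moves with the drawer, axes as the chest's. The front is a flat board 65 mm wide, 12 mm thick, from 11 to 94 mm above the worktop. A brass pull knob, 13 mm across, stands 15 mm out of it, centred 30 mm above the worktop (top at 37 mm).
- tin: Squat round dark tin, 51 mm across, 48 high, standing loose in one of the three drawers (which one varies). Origin: centre of its underside; z up along its axis.
- vial_a: Slim white vial with a screw cap, 22 mm across, 62 high, standing loose in another drawer. Origin: centre of its underside; z up along its axis. It topples if its drawer hits the stop fast: it stands at up to 0.06 m/s, may fall at 0.1 m/s.
- vial_b: Second slim white vial with a screw cap, 22 mm across, 64 high, standing loose in the remaining drawer; otherwise as the first.
- dropper_bottle: Amber dropper bottle, 33 mm across, 94 high, standing loose on the worktop at the left of the chest. A bystander. Origin: centre of its underside; z up.
- small_beaker: Small beaker, about 52 mm across, 60 high, standing loose on the worktop at the right of the chest. A bystander. Origin: centre of its underside; z up.
Not all that is in view belongs to the job. What is meant by the tin is not pink or red, and is the larger of those in its own colour.

How it is judged:
At the end, for the whole second after the job is handed in: Both drawers with a vial are within 3 mm of fully home, the drawer with the tin is still more than 35 mm out, and the tin and both vials stand upright (within 0.2 rad) and at rest (below 0.02 m/s) (((y of tin in the frame of left_front between -0.03 and 0.03 m and value of joint drawer_left above 0.035 m and value of joint each of drawer_middle, drawer_right below 0.003 m) or (y of tin in the frame of middle_front between -0.03 and 0.03 m and value of joint drawer_middle above 0.035 m and value of joint each of drawer_left, drawer_right below 0.003 m) or (y of tin in the frame of right_front between -0.03 and 0.03 m and value of joint drawer_right above 0.035 m and value of joint each of drawer_left, drawer_middle below 0.003 m)) and angle between each of vial_a, vial_b, tin's own z axis and vertical below 0.2 rad and linear speed of each of vial_a, vial_b, tin below 0.02 m/s); the robot touches nothing.
It fails at once if the drawer that holds the tin is moved by more than 6 mm ((y of tin in the frame of left_front between -0.03 and 0.03 m and distance of left_front from where it was at the start of the episode above 0.006 m) or (y of tin in the frame of middle_front between -0.03 and 0.03 m and distance of middle_front from where it was at the start of the episode above 0.006 m) or (y of tin in the frame of right_front between -0.03 and 0.03 m and distance of right_front from where it was at the start of the episode above 0.006 m)).
It fails at once if the tin is shifted by more than 10 mm, lifted or tipped (distance of tin from where it was at the start of the episode above 0.01 m or angle between tin's own z axis and vertical above 0.3 rad).
It fails at once if a vial falls over (tilts more than 0.6 rad) or is lifted (more than 15 mm) out of its drawer (angle between any of vial_a, vial_b's own z axis and vertical above 0.6 rad or height (world z) of any of vial_a, vial_b above 0.031 m).
It fails at once if the dropper bottle or the beaker is moved by more than 15 mm or tipped (distance of any of dropper_bottle, small_beaker from where it was at the start of the episode above 0.015 m or angle between any of dropper_bottle, small_beaker's own z axis and vertical above 0.3 rad).
It also fails if it takes over 38 s, if anything falls off the work surface, if the arm or the gripper's body presses on something with over 40 N, if the wrist force passes 120 N, or if a joint passes its speed limit or range.

## Working session

There is one attempt and no reset: what is moved stays moved. The work goes in short steps, Python scripts to look and compute and a tool call to move; the robot and the scene stay as the last step left them, time stands still between calls to the robot, and variables do not carry over. Pictures are saved under pics/ and viewed, at most 10 in all, crops included, and the job is handed in when it is done.

Besides the shell and the picture viewer there is one more tool, called after "Emit:" as name(argument=value, ...) on one line, values as JSON. carry_out: Moves the arm, as the interface text tells. Its arguments: {"type":"object","properties":{"moves":{"type":"array"},"grip":{"type":"number"},"newtons":{"type":"number"}},"required":["moves"]}

```bash
mkdir -p pics
cat > h.py <<'E'
import numpy as np, cv2
from station import ctrl
def ray(cam,px):
    c=ctrl.calibration(cam)
    d=np.array([(px[0]-c["cx"])/c["fx"],(px[1]-c["cy"])/c["fy"]]);u=d.copy()
    for _ in range(20): u=d/(1+c["k1"]*(u@u))
    R=np.array(c["R"]);t=np.array(c["t"])
    return -R.T@t, R.T@np.array([u[0],u[1],1])
def at_z(cam,px,z):
    o,d=ray(cam,px); return o+d*(z-o[2])/d[2]
def tri(p1,p2):
    (o1,d1),(o2,d2)=ray("scene",p1),ray("side",p2)
    s=np.linalg.lstsq(np.c_[d1,-d2],o2-o1,rcond=None)[0]
    a,b=o1+d1*s[0],o2+d2*s[1]; return (a+b)/2,np.linalg.norm(a-b)
E
python3 - <<'E'
from h import *
np.set_printoptions(precision=3,suppress=True)
for c in("scene","side"):
    cv2.imwrite(f"pics/{c}0.png",ctrl.get_image(c)[:,:,::-1])
    print(c,"cam at",ray(c,(320,240)))
for q,z in(("left_front",.065),("middle_front",.065),("right_front",.065),("tin",.016),("vial_a",.016),("chest",0),("dropper_bottle",0),("small_beaker",0)):
    for c in("scene","side"):
        for m in ctrl.mark_of(c,q)[:3]: print(q,c,np.array(m["pixel"]),round(m["confidence"],2),at_z(c,m["pixel"],z))
o=ctrl.get_obs();print(o["t"],o["tool_pos"],o["tool_rot"])
E
```

```text
scene cam at (array([0.556, 0.602, 0.525]), array([-0.029, -0.83 , -0.558]))
side cam at (array([-0.128, -0.48 ,  0.612]), array([ 0.725,  0.376, -0.577]))
left_front scene [308.8 247.7] 0.82 [ 0.55  -0.062  0.065]
left_front side [290.7 232.1] 0.64 [ 0.556 -0.056  0.065]
left_front side [359.1 266.5] 0.16 [ 0.518 -0.228  0.065]
middle_front scene [317.3 224.1] 0.84 [ 0.534 -0.128  0.065]
middle_front side [319.6 248.7] 0.78 [ 0.533 -0.136  0.065]
right_front scene [319.3 203.2] 0.88 [ 0.528 -0.195  0.065]
right_front side [344.2 260.6] 0.63 [ 0.521 -0.195  0.065]
tin scene [299.8 225.1] 0.97 [ 0.563 -0.204  0.016]
tin scene [352.1 218.1] 0.79 [ 0.468 -0.221  0.016]
tin scene [357.7 244.4] 0.64 [ 0.467 -0.137  0.016]
tin side [357.  265.5] 0.82 [ 0.577 -0.2    0.016]
tin side [423.8 277.2] 0.78 [ 0.605 -0.334  0.016]
tin side [352.2 310.1] 0.74 [ 0.452 -0.246  0.016]
vial_a scene [291.5 245.5] 0.8 [ 0.578 -0.141  0.016]
vial_a scene [280.3 274.4] 0.58 [ 0.596 -0.062  0.016]
chest scene [249.5 251. ] 0.81 [ 0.651 -0.153  0.   ]
chest side [349.6 244.6] 0.92 [ 0.657 -0.147  0.   ]
dropper_bottle scene [224.2 303.3] 0.84 [ 0.681 -0.017  0.   ]
dropper_bottle scene [298.4 225. ] 0.57 [ 0.566 -0.23   0.   ]
small_beaker scene [312.1 207.9] 0.83 [ 0.539 -0.29   0.   ]
small_beaker side [394.  295.1] 0.57 [ 0.544 -0.294  0.   ]
0.9 [ 0.268 -0.565  0.231] [ 3.065  0.69  -0.   ]
```

Run:
```python
import cv2
a=cv2.imread("pics/scene0.png")[150:350,180:440];b=cv2.imread("pics/side0.png")[170:350,240:480]
cv2.imwrite("pics/c1.png",cv2.resize(a,(780,600),interpolation=2));cv2.imwrite("pics/c2.png",cv2.resize(b,(800,600),interpolation=2))
```

```text
(no output)
```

View pics/c1.png

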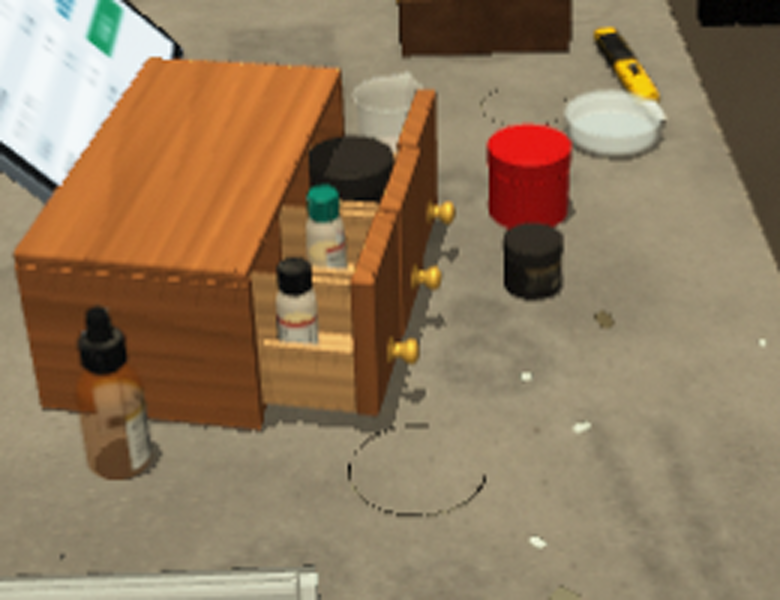

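View pics/c2.png

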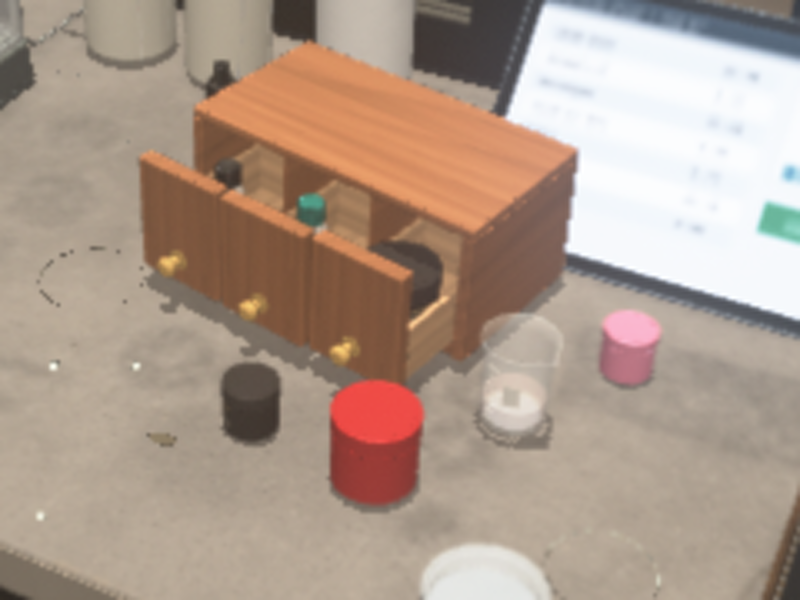

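Tin candidates: the dark tin in the right drawer (scene ≈(297,207)), a small dark tin on the worktop (scene ≈(357,237)), the red one (scene ≈(356,208)) and the pink one (side ≈(429,274)). The enlarged crops show that the larger dark one, in the right drawer, is the tin meant. The vials (black cap, green cap) stand in the left and middle drawers, so I will push those two.

Run:
```python
from h import *
np.set_printoptions(precision=3,suppress=True)
P=lambda u,v:at_z("scene",(180+u/3,150+v/3),.1)
S=lambda u,v:at_z("side",(240+u*.3,170+v*.3),.1)
print("front-left,back-left,front-right,back-right")
for n,p in(("scene",[P(253,272),P(17,258),P(340,68),P(150,58)]),("side",[S(197,113),S(310,42),S(470,233),S(578,152)])):
    d=(p[1]-p[0])+(p[3]-p[2]);e=(p[0]-p[2])+(p[1]-p[3])
    print(n,*p,"mean",sum(p)/4,"yaw",np.arctan2(d[1],d[0]),np.arctan2(-e[0],e[1]))
Q=lambda u,v:at_z("side",(240+u*.3,170+v*.3),.094)
print("front tops L R of each",*[Q(*x) for x in((143,153),(220,192),(224,191),(309,237),(316,232),(410,280))])
```

```text
front-left,back-left,front-right,back-right
scene [ 0.613 -0.033  0.1  ] [ 0.73  -0.053  0.1  ] [ 0.571 -0.245  0.1  ] [ 0.685 -0.269  0.1  ] mean [ 0.65 -0.15  0.1 ] yaw -0.18621690771608748 -0.2000911043937889
side [ 0.613 -0.044  0.1  ] [ 0.733 -0.065  0.1  ] [ 0.571 -0.248  0.1  ] [ 0.684 -0.275  0.1  ] mean [ 0.65  -0.158  0.1  ] yaw -0.20317106756315953 -0.21595197583030395
front tops L R of each [ 0.563 -0.034  0.094] [ 0.548 -0.097  0.094] [ 0.55  -0.099  0.094] [ 0.531 -0.165  0.094] [ 0.538 -0.166  0.094] [ 0.521 -0.233  0.094]
```

Emit:
carry_out(moves=[{"turn":0.128},{"turn":0.128},{"turn":0.128},{"turn":0.128},{"turn":0.128},{"y":-0.7,"x":0.2},{"y":-0.9,"x":0.2},{"y":-0.9,"x":0.2}], grip=0)

```text
validation failed for argument at $.mo...
```

Emit:
carry_out(moves=[{"y":-0.9,"x":0.2},{"y":-0.9,"x":0.2},{"y":-0.9,"x":0.2},{"y":-0.9,"x":0.2},{"y":-0.9,"x":0.2},{"y":-0.9,"x":0.2},{"y":-0.9,"x":0.2},{"y":-0.9,"x":0.2}])

```text
validation failed for argument at $.mo...
```

Emit:
carry_out(moves=[{"y":-0.9,"x":0.2},{"y":-0.9,"x":0.2},{"y":-0.9,"x":0.2},{"y":-0.9,"x":0.2},{"y":-0.9,"x":0.2},{"y":-0.9,"x":0.2},{"y":-0.9,"x":0.2},{"y":-0.9,"x":0.2}])

```text
validation failed for argument at $.mo...
```

All four keys are probably required in every row.

Emit:
carry_out(moves=[{"x":0,"y":0,"z":0,"turn":0.128},{"x":0,"y":0,"z":0,"turn":0.128},{"x":0,"y":0,"z":0,"turn":0.128},{"x":0,"y":0,"z":0,"turn":0.128},{"x":0,"y":0,"z":0,"turn":0.128},{"x":0.2,"y":-0.7,"z":0,"turn":0},{"x":0.2,"y":-0.9,"z":0,"turn":0},{"x":0.2,"y":-0.9,"z":0,"turn":0}], grip=0)

```text
t: 1.7
tool_pos: [0.2953, -0.505, 0.2312]
tool_rot: [-3.126, 0.306, -0.0]
contact_force: [0.5, 0.5, -0.0]
opening: -0.0003
grip_force: 0.0
```

Emit:
carry_out(moves=[{"x":0.2,"y":-0.9,"z":0,"turn":0},{"x":0.2,"y":-0.9,"z":0,"turn":0},{"x":0.2,"y":-0.9,"z":0,"turn":0},{"x":0.2,"y":-0.9,"z":0,"turn":0},{"x":0.2,"y":-0.9,"z":0,"turn":0},{"x":0.2,"y":-0.9,"z":0,"turn":0},{"x":0.2,"y":-0.9,"z":0,"turn":0},{"x":0.2,"y":-0.9,"z":0,"turn":0}])

```text
t: 2.5
tool_pos: [0.3696, -0.3358, 0.2313]
tool_rot: [-3.127, 0.305, -0.001]
contact_force: [-0.9, -0.6, 0.4]
opening: 0.0003
grip_force: 0.0
```

Emit:
carry_out(moves=[{"x":0.2,"y":-0.9,"z":0,"turn":0},{"x":0.2,"y":-0.9,"z":0,"turn":0},{"x":0.2,"y":-0.9,"z":0,"turn":0},{"x":0.2,"y":-0.9,"z":0,"turn":0},{"x":0.2,"y":-0.9,"z":0,"turn":0},{"x":0.2,"y":-0.9,"z":0,"turn":0},{"x":0.2,"y":-0.9,"z":0,"turn":0},{"x":0,"y":0,"z":0,"turn":0}])

```text
t: 3.3
tool_pos: [0.4349, -0.1875, 0.2313]
tool_rot: [-3.126, 0.3, -0.001]
contact_force: [0.1, -0.9, -0.8]
opening: -0.0001
grip_force: 0.0
```

Emit:
carry_out(moves=[{"x":0.2,"y":-0.8,"z":0,"turn":0},{"x":0.2,"y":-0.8,"z":0,"turn":0},{"x":0.2,"y":-0.8,"z":0,"turn":0},{"x":0.2,"y":-0.8,"z":0,"turn":0},{"x":0.2,"y":-0.8,"z":0,"turn":0},{"x":0.2,"y":-0.9,"z":0,"turn":0},{"x":0.2,"y":-0.9,"z":0,"turn":0},{"x":0,"y":0,"z":0.6,"turn":0}])

```text
t: 4.1
tool_pos: [0.4988, -0.0537, 0.2184]
tool_rot: [3.127, -0.303, 0.008]
contact_force: [0.3, 0.9, -0.0]
opening: 0.0
grip_force: 0.0
```

Emit:
carry_out(moves=[{"x":0,"y":0,"z":0.8,"turn":0},{"x":0,"y":0,"z":0.8,"turn":0},{"x":0,"y":0,"z":0.9,"turn":0},{"x":0,"y":0,"z":0.9,"turn":0},{"x":0,"y":0,"z":0.9,"turn":0},{"x":0,"y":0,"z":0.9,"turn":0},{"x":0,"y":0,"z":0.7,"turn":0},{"x":0,"y":0,"z":0,"turn":0}])

```text
t: 4.9
tool_pos: [0.4938, -0.0549, 0.065]
tool_rot: [-3.126, 0.309, 0.011]
contact_force: [0.2, 0.1, 0.9]
opening: -0.0
grip_force: 0.0
```

Run:
```python
from h import *
o=ctrl.get_obs();print(o["t"],o["tool_pos"])
a=ctrl.get_image("scene")[150:350,180:440,::-1];b=ctrl.get_image("side")[170:350,240:480,::-1]
cv2.imwrite("pics/c3.png",np.hstack([cv2.resize(a,(400,300)),cv2.resize(b,(400,300))]))
for c in("scene","side"):print([(m["pixel"],m["confidence"],at_z(c,m["pixel"],.065).round(3)) for m in ctrl.mark_of(c,"left_front")[:1]])
```

```text
4.9 [ 0.49376654 -0.05491548  0.06499175]
[([307.1, 247.2], 0.67, array([ 0.553, -0.063,  0.065]))]
[([293.6, 232.2], 0.8, array([ 0.558, -0.061,  0.065]))]
```

View pics/c3.png

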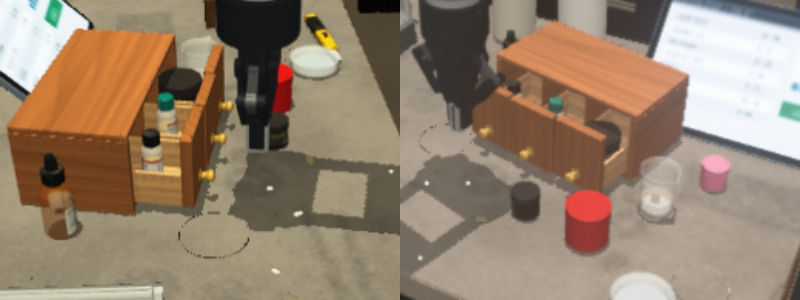

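The fingers stand in front of the left drawer, above its knob (left panel ≈(258,135)). Nothing has been disturbed, so I am approaching.

Emit:
carry_out(moves=[{"x":0.2,"y":-0.08,"z":0,"turn":0},{"x":0.2,"y":-0.08,"z":0,"turn":0},{"x":0.2,"y":0,"z":0,"turn":0},{"x":0.2,"y":0,"z":0,"turn":0},{"x":0.2,"y":0,"z":0,"turn":0},{"x":0.2,"y":0,"z":0,"turn":0},{"x":0.16,"y":0,"z":0,"turn":0},{"x":0.14,"y":0,"z":0,"turn":0}])

```text
t: 5.9
tool_pos: [0.535, -0.0583, 0.0687]
tool_rot: [-3.126, 0.309, 0.0]
contact_force: [0.8, 0.5, 0.2]
opening: -0.0001
grip_force: 0.0
```

Emit:
carry_out(moves=[{"x":0.14,"y":0,"z":0,"turn":0},{"x":0.14,"y":0,"z":0,"turn":0},{"x":0.14,"y":0,"z":0,"turn":0},{"x":0.14,"y":0,"z":0,"turn":0},{"x":0.16,"y":0,"z":0,"turn":0},{"x":0.16,"y":0,"z":0,"turn":0},{"x":0.16,"y":0,"z":0,"turn":0},{"x":0.16,"y":0,"z":0,"turn":0}])

```text
t: 6.7
tool_pos: [0.5643, -0.0642, 0.0687]
tool_rot: [3.126, -0.309, -0.001]
contact_force: [-1.5, -1.2, 0.4]
opening: -0.0002
grip_force: 1.1
```

Emit:
carry_out(moves=[{"x":0.16,"y":0,"z":0,"turn":0},{"x":0.16,"y":0,"z":0,"turn":0},{"x":0.16,"y":0,"z":0,"turn":0},{"x":0.16,"y":0,"z":0,"turn":0},{"x":0.12,"y":0,"z":0,"turn":0},{"x":0.08,"y":0,"z":0,"turn":0},{"x":0.08,"y":0,"z":0,"turn":0},{"x":0,"y":0,"z":0,"turn":0}])

```text
t: 7.5
tool_pos: [0.587, -0.0685, 0.0688]
tool_rot: [-3.126, 0.309, -0.001]
contact_force: [-0.2, 0.2, -1.2]
opening: 0.0001
grip_force: 0.5
```

Run:
```python
from h import *
o=ctrl.get_obs();print(o["t"],o["tool_pos"],o["contact_force"])
a=ctrl.get_image("scene")[150:350,180:440,::-1]
cv2.imwrite("pics/c4.png",cv2.resize(a,(780,600),interpolation=2))
```

```text
7.5 [ 0.58699921 -0.06846039  0.06878139] [-0.19008758  0.22900458 -1.15872092]
```

View pics/c4.png

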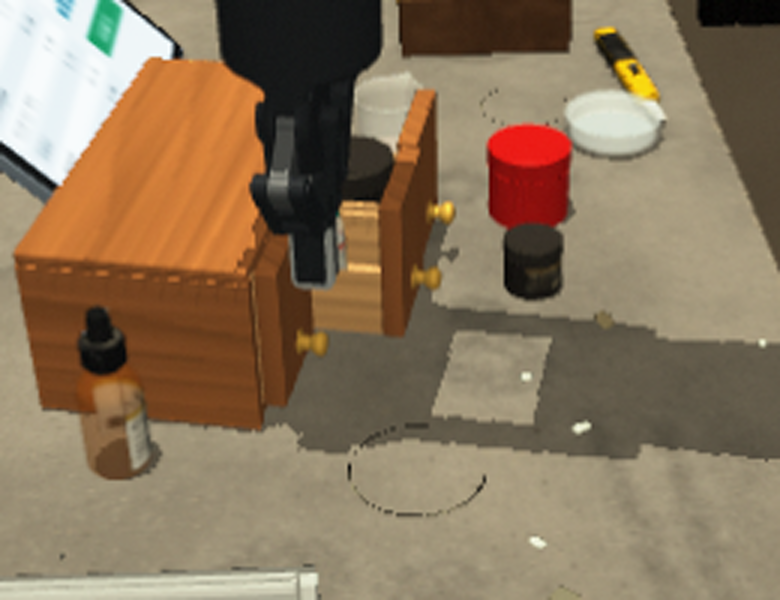

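The left front (≈(285,330)) now nearly meets the carcass, with a small gap still left. I am continuing slowly until the stop shows as a force.

Emit:
carry_out(moves=[{"x":0.05,"y":0,"z":0,"turn":0},{"x":0.05,"y":0,"z":0,"turn":0},{"x":0.05,"y":0,"z":0,"turn":0},{"x":0.05,"y":0,"z":0,"turn":0},{"x":0.03,"y":0,"z":0,"turn":0},{"x":0,"y":0,"z":0,"turn":0},{"x":0,"y":0,"z":0,"turn":0},{"x":0,"y":0,"z":0,"turn":0}])

```text
t: 8.35
tool_pos: [0.5871, -0.0684, 0.0689]
tool_rot: [-3.125, 0.308, 0.023]
contact_force: [-23.9, 3.8, 15.9]
opening: -0.0002
grip_force: 11.7
```

Home: the tool stopped with 24 N against it. Backing off and moving in front of the middle drawer.

Emit:
carry_out(moves=[{"x":-0.2,"y":0,"z":0,"turn":0},{"x":-0.4,"y":0,"z":0,"turn":0},{"x":-0.5,"y":0,"z":0,"turn":0},{"x":-0.6,"y":0,"z":0,"turn":0},{"x":-0.6,"y":0,"z":0,"turn":0},{"x":-0.6,"y":0,"z":0,"turn":0},{"x":-0.4,"y":0,"z":0,"turn":0},{"x":0,"y":0,"z":0,"turn":0}])

```text
t: 9.15
tool_pos: [0.5107, -0.0532, 0.0688]
tool_rot: [-3.126, 0.309, -0.001]
contact_force: [0.7, -0.2, -0.1]
opening: 0.0003
grip_force: 0.0
```

Emit:
carry_out(moves=[{"x":0,"y":0.3,"z":0,"turn":0},{"x":0,"y":0.4,"z":0,"turn":0},{"x":0,"y":0.5,"z":0,"turn":0},{"x":0,"y":0.5,"z":0,"turn":0},{"x":0,"y":0.5,"z":0,"turn":0},{"x":0,"y":0.3,"z":0,"turn":0},{"x":0,"y":0.2,"z":0,"turn":0},{"x":0,"y":0,"z":0,"turn":0}])

```text
t: 9.95
tool_pos: [0.4981, -0.1204, 0.0688]
tool_rot: [-3.126, 0.311, 0.0]
contact_force: [0.1, 1.2, -0.0]
opening: 0.0
grip_force: 0.0
```

Run:
```python
from h import *
o=ctrl.get_obs();p=o["tool_pos"];print(o["t"],p)
a=ctrl.get_image("scene")[150:350,180:440,::-1];b=ctrl.get_image("side")[170:350,240:480,::-1]
cv2.imwrite("pics/c5.png",np.hstack([cv2.resize(a,(400,300)),cv2.resize(b,(400,300))]))
for q in("left_front","middle_front","right_front"):
  for c in("scene","side"):
    for m in ctrl.mark_of(c,q)[:1]:
        d=at_z(c,m["pixel"],.065)-[.651,-.151,0];print(q,c,m["confidence"],"uv",.98*d[0]-.199*d[1],.199*d[0]+.98*d[1])
d=p-np.array([.651,-.151,0]);print("tool uv",.98*d[0]-.199*d[1],.199*d[0]+.98*d[1])
```

```text
9.95 [ 0.49808255 -0.12037506  0.0688034 ]
left_front scene 0.81 uv -0.06515727402125425 0.06674443711693161
middle_front scene 0.82 uv -0.11801926734932655 -0.0038586949816675487
middle_front side 0.81 uv -0.12211581580791636 -0.010174484812276523
right_front scene 0.64 uv -0.11801764660391763 -0.0644004901437921
right_front side 0.57 uv -0.11611264695706004 -0.06747605131581907
tool uv -0.1559534679822717 -0.0004181358107348196
```

View pics/c5.png

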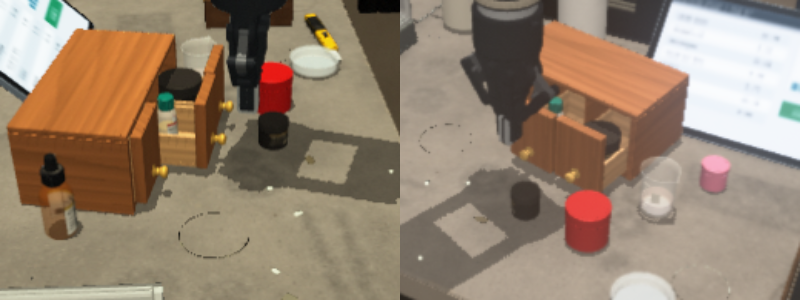

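The left drawer is shut. The fingers stand centred before the middle drawer, with about 29 mm of clearance. Pushing.

Emit:
carry_out(moves=[{"x":0.2,"y":0,"z":0,"turn":0},{"x":0.2,"y":0,"z":0,"turn":0},{"x":0.16,"y":0,"z":0,"turn":0},{"x":0.14,"y":0,"z":0,"turn":0},{"x":0.14,"y":0,"z":0,"turn":0},{"x":0.14,"y":0,"z":0,"turn":0},{"x":0.14,"y":0,"z":0,"turn":0},{"x":0.14,"y":0,"z":0,"turn":0}])

```text
t: 11.15
tool_pos: [0.5289, -0.1259, 0.0687]
tool_rot: [-3.126, 0.309, 0.002]
contact_force: [-1.9, 0.3, 1.8]
opening: 0.0002
grip_force: 1.1
```

Emit:
carry_out(moves=[{"x":0.14,"y":0,"z":0,"turn":0},{"x":0.16,"y":0,"z":0,"turn":0},{"x":0.16,"y":0,"z":0,"turn":0},{"x":0.16,"y":0,"z":0,"turn":0},{"x":0.16,"y":0,"z":0,"turn":0},{"x":0.16,"y":0,"z":0,"turn":0},{"x":0.16,"y":0,"z":0,"turn":0},{"x":0.16,"y":0,"z":0,"turn":0}])

```text
t: 11.95
tool_pos: [0.5602, -0.1321, 0.0687]
tool_rot: [3.126, -0.309, -0.0]
contact_force: [-2.1, -2.5, -0.3]
opening: 0.0
grip_force: 1.1
```

Emit:
carry_out(moves=[{"x":0.14,"y":0,"z":0,"turn":0},{"x":0.1,"y":0,"z":0,"turn":0},{"x":0.08,"y":0,"z":0,"turn":0},{"x":0.08,"y":0,"z":0,"turn":0},{"x":0.06,"y":0,"z":0,"turn":0},{"x":0.04,"y":0,"z":0,"turn":0},{"x":0,"y":0,"z":0,"turn":0},{"x":0,"y":0,"z":0,"turn":0}])

```text
t: 12.75
tool_pos: [0.5724, -0.1344, 0.0688]
tool_rot: [-3.126, 0.309, -0.001]
contact_force: [-0.9, -0.2, 0.2]
opening: 0.0
grip_force: 0.5
```

Emit:
carry_out(moves=[{"x":0.05,"y":0,"z":0,"turn":0},{"x":0.05,"y":0,"z":0,"turn":0},{"x":0.05,"y":0,"z":0,"turn":0},{"x":0.05,"y":0,"z":0,"turn":0},{"x":0.04,"y":0,"z":0,"turn":0},{"x":0,"y":0,"z":0,"turn":0},{"x":0,"y":0,"z":0,"turn":0},{"x":0,"y":0,"z":0,"turn":0}])

```text
t: 13.55
tool_pos: [0.5728, -0.1345, 0.0688]
tool_rot: [-3.125, 0.308, 0.024]
contact_force: [-23.5, 4.0, 16.1]
opening: 0.0001
grip_force: 12.1
```

Home against the stop, with the same force as the left. Backing off and lifting clear.

Emit:
carry_out(moves=[{"x":-0.2,"y":0,"z":0,"turn":0},{"x":-0.4,"y":0,"z":0,"turn":0},{"x":-0.6,"y":0,"z":0,"turn":0},{"x":-0.7,"y":0,"z":0,"turn":0},{"x":-0.7,"y":0,"z":0,"turn":0},{"x":-0.6,"y":0,"z":0,"turn":0},{"x":-0.4,"y":0,"z":0,"turn":0},{"x":0,"y":0,"z":0,"turn":0}])

```text
t: 14.35
tool_pos: [0.4892, -0.1178, 0.0688]
tool_rot: [-3.126, 0.309, -0.001]
contact_force: [-0.1, -0.1, -0.6]
opening: 0.0001
grip_force: 0.0
```

Emit:
carry_out(moves=[{"x":0,"y":0,"z":-0.4,"turn":0},{"x":0,"y":0,"z":-0.6,"turn":0},{"x":0,"y":0,"z":-0.8,"turn":0},{"x":0,"y":0,"z":-0.8,"turn":0},{"x":0,"y":0,"z":-0.8,"turn":0},{"x":0,"y":0,"z":-0.5,"turn":0},{"x":0,"y":0,"z":0,"turn":0},{"x":0,"y":0,"z":0,"turn":0}])

```text
t: 15.15
tool_pos: [0.4901, -0.1181, 0.1665]
tool_rot: [3.126, -0.309, 0.001]
contact_force: [-0.5, -0.2, 0.1]
opening: 0.0001
grip_force: 0.0
```

Run:
```python
from h import *
a=ctrl.get_image("scene")[150:350,180:440,::-1]
cv2.imwrite("pics/c6.png",cv2.resize(a,(780,600),interpolation=2))
print(ctrl.get_obs()["t"])
for q in("left_front","middle_front","right_front"):
    for m in ctrl.mark_of("scene",q)[:1]:
        d=at_z("scene",m["pixel"],.065)-[.651,-.151,0];print(q,m["confidence"],.98*d[0]-.199*d[1],.199*d[0]+.98*d[1])
```

```text
15.2
left_front 0.71 -0.06737339275234833 0.06753783132417127
middle_front 0.93 -0.07337596799573658 0.00036343867156088915
```

View pics/c6.png

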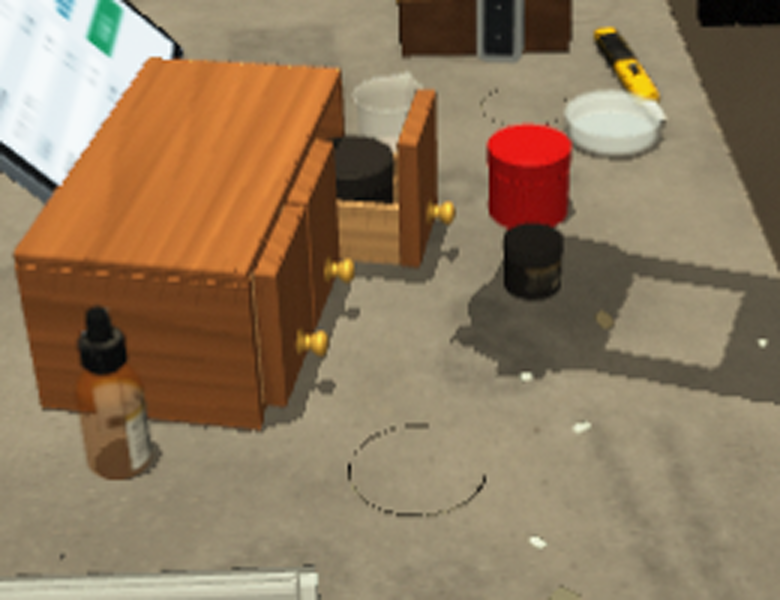

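Both vial fronts (≈(285,330) and (320,230)) are shut and in line. The right drawer with the tin, the bottle and the beaker have not moved. Handing in.

```bash
python3 -c "
from station import ctrl
print(ctrl.finish_job())"
```

```text
the job is handed in; nothing more can be done
None
```

I pushed the left and middle drawers, which hold the vials, home against their stops, left the right drawer with the tin drawn out, and handed the job in; no verdict came back, and the vials can't be seen in the shut drawers, so I couldn't check that they still stand.

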